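# Charge the melting furnace through the slot in its cover

### The arm

A 6-joint arm with a two-finger parallel gripper is mounted at the origin on the work surface. World frame = base frame: x ahead of the robot, y to its left, z up, the work surface at z = 0. Lengths are in m, angles in rad, forces in N, time in s.
With the tool pointing down it reaches from about 0.275 to 0.875 m from the base axis. Payload 12.5 kg.
Tool frame: the origin (TCP) lies between the finger pads; the fingertips stand bot.nose_length ahead of it and the grasp point (between the pads) lies 5 mm behind it (bot.nose_length is the distance from the TCP to the fingertips, in m); z points along the fingers, y is the line along which they close (so a half turn about z gives the same grasp; the last joint's range is limited). The gripper opens to 85 mm and grips with 20 to 120 N. Pads are 22 mm wide; open, the fingers measure 114 mm over their backs; the gripper's body (76 mm by 85 mm) begins 54 mm behind the grasp point. The pads swing forward as they close: fully open they stand 13 mm farther back than shut.
Start: joints at [-1.208, 0.351, 1.652, -0, 1.139, -0.085], TCP at [0.238, -0.496, 0.245] pointing down, gripper open.
Joint ranges: [-2.75, 2.75], [-0.79, 2.1], [0.01, 2.65], [-1.57, 4.71], [0.07, 3.14], [-2.87, 2.87]. Speed limits (rad/s): [2.22, 2.22, 2.79, 3.14, 3.14, 3.14].

### API

Orientations are given as a unit quaternion [w, x, y, z].
In Python, from station import bot, job, get_image, camera_params, observe gives the robot as it stands (bot), with the cameras as plain functions, the job (job) and the readings as plain functions.
- The arm moves only by the tool creep_tool, called after "Emit:" by a JSON object that holds its "name" and its "arguments". Schema: {"type":"object","properties":{"increments":{"type":"array","items":{"type":"array","items":{"type":"number"},"minItems":7,"maxItems":7},"minItems":1,"maxItems":8},"grip_n":{"type":"number"},"only":{"type":"string"},"quiet":{"type":"boolean"},"lines":{"type":"string"}},"required":["increments"],"additionalProperties":false}. increments is a list of rows, 1 to 8 of them, each of 7 numbers: dx, dy, dz in m, then a rotation vector rx, ry, rz in rad, then the finger opening in m; each row is the pose to reach, as a shift and turn from the pose commanded when the call began, along the tool's axes at that moment; what a row does not reach only later rows make up. A row lasts 1/8 s, in which the tool goes at most 0.0625 m and 0.188 rad, less where a joint would pass 70% of its speed; a pose out of reach is approached as far as the arm can. The fingers move at their own pace and stop on an object; grip_n is the grip in N (left out, the last holds). Time passes only in rows, so rows that do not move let the fingers close. The tool returns the time, the measured TCP pose, the force, the opening and the grip force at its end. only (a regular expression) keeps the lines of the reply that match it, lines (a string "A,B") keeps lines A to B, and quiet returns only ok. Input that does not fit is refused with a message, and nothing moves.
- observe(): the state, without advancing time (a new reading comes with each control period).
- get_image(name): name is "scene" or "side" or "wrist"; returns the picture (420x560x3 uint8, red, green, blue); there is no depth.
- camera_params(name): a dict with "fx", "fy", "cx", "cy" (pixels), "camera_from_world" (4x4, takes a point from world to camera coordinates). Camera axes: x right, y down, z forward; pixel columns grow to the right and rows downward; lengths in m; the calibration is good to about 2 mm. A picture is of the moment at which its call begins: read the wrist's pose just before it. camera_params takes no time and is no camera call; for the wrist camera it gives the pose at the moment of the call.
- job.finish_job(): hands the job in; it is judged then, once.
The state is a dict: "clock": time; "joint_pos": joint angles; "joint_vel": joint speeds; "effort": joint torques, N m; "ee_pos": TCP position; "ee_rot": TCP orientation; "ft_force": force on the tool from outside, world axes, zero at the start; "torque": the same for the moment, N m; "width": finger opening in m; "grasp_force": force on a finger pad.
Only numpy, scipy, OpenCV 4.12 (cv2) and the standard library are available. Lean on these libraries where they do the work, as an engineer would, in place of code of your own. Each camera call takes 0.05 s, during which the arm holds its last target. There are 200 camera calls.

### The job

Three loaded charging boats stand on the board: pick the one that is narrow enough for the slot in the furnace's cover plate, lower it level through the slot, and tip it inside so that its copper bar slides down into the crucible, without the boat or the gripper ever touching the cover plate. Then lift it out, stand the empty boat upright on the board again and let go. Leave the other two boats, the black charcoal block and the blue-lidded jar where they are.

Things in the scene. Friction and masses are not known exactly. Their poses are not given: they have to be found in the camera images.
- boat_a: charging boat: open dark steel trough (all in mm), 80 (x) by 28, 18 high, walls 3, copper bar bar_a lying in it. Origin: centre of underside. Rear wall at x=+40; open nose at x=-40 (towards the robot at first), its last 25 mm of floor ramping up 10 deg to about 7. Thin stem (6 x 10) at x=+36.5 up to a wooden grip 26 (x) by 16 (y), 82 to 138 above the underside. 0.2 kg, stands by itself
- boat_b: charging boat: open dark steel trough (all in mm), 80 (x) by 48, 18 high, walls 3, with a copper bar 32 mm wide. Origin: centre of underside. Rear wall at x=+40; open nose at x=-40 (towards the robot at first), its last 25 mm of floor ramping up 10 deg to about 7. Thin stem (6 x 10) at x=+36.5 up to a wooden grip 26 (x) by 16 (y), 82 to 138 above the underside. 0.3 kg, stands by itself
- boat_c: charging boat: open dark steel trough (all in mm), 80 (x) by 62, 18 high, walls 3, with a copper bar 44 mm wide. Origin: centre of underside. Rear wall at x=+40; open nose at x=-40 (towards the robot at first), its last 25 mm of floor ramping up 10 deg to about 7. Thin stem (6 x 10) at x=+36.5 up to a wooden grip 26 (x) by 16 (y), 82 to 138 above the underside. 0.3 kg, stands by itself
- boat_a_grip (a point): point in the middle of the boat_a grip, 36.5 mm behind (+x of) and 108 mm above the boat's origin; axes as the boat's
- boat_b_grip (a point): the same point on boat_b
- boat_c_grip (a point): the same point on boat_c
- bar_a: copper bar 40 x 16 x 12 mm in boat_a, about 70 g, lying along the boat; origin: centre of its underside. It starts sliding forwards over the nose when the boat is tipped nose-down by 20 to 25 degrees; 35 degrees empties it surely
- board: fixed grey fibre board, 160 (x) by 290 (y) by 12 mm thick, on which the three boats stand about 88 mm apart in a row along its y; origin: centre of its underside, on the bench
- furnace: fixed melting furnace, 190 x 190 mm, 159 mm high over its cover; origin: centre of its underside, on the bench. It has a chamber 132 mm square and 123 mm high; x is along the slot
- cover: the furnace's flat steel cover plate, 190 x 190 x 8 mm, bolted on; origin: centre of the plate's underside, 151 mm above the bench; bolt heads 4 mm high near its corners
- slot (a point): centre of the slot, at the top face of the cover, 159 mm above the bench. The slot runs straight through the plate, 100 mm along x by 40 mm along y. z up
- crucible (a point): centre of the crucible's inner floor, straight below the slot's centre, 38 mm above the bench. The crucible is round, about 104 mm across inside at its rim, which is 114 mm above the bench (37 mm below the cover's underside)
- charcoal: loose black charcoal block, 75 x 140 x 32 mm, lying on the bench beyond the work; origin: centre of its underside
- jar: loose white jar with a blue lid, 60 mm across, 62 mm high, standing on the bench near the robot; origin: centre of its underside

How it is judged:
On the way, in this order (a step that is already met when the one before it is completed fails the run):
1. the narrow boat has been lowered level through the slot, its bar still in it, until its whole trough is below the cover plate (x of boat_a in the frame of slot between -0.1 and 0.1 m and y of boat_a in the frame of slot between -0.05 and 0.05 m and z of boat_a in the frame of slot below -0.026 m and angle between boat_a's own z axis and vertical below 0.26 rad and x of bar_a in the frame of boat_a between -0.02 and 0.03 m and z of bar_a in the frame of boat_a between -0.005 and 0.02 m), for 0.1 s.
2. the bar has slid out of the tipped boat into the crucible while the boat's trough is still below the cover (horizontal distance between bar_a and crucible below 0.05 m and z of bar_a in the frame of crucible between -0.006 and 0.04 m and x of boat_a in the frame of slot between -0.1 and 0.1 m and y of boat_a in the frame of slot between -0.05 and 0.05 m and angle between boat_a's own z axis and vertical above 0.3 rad and z of boat_a in the frame of slot below -0.026 m and contact force between boat_a and bar_a below 0.05 N), for 0.1 s.
At the end, for the whole second after the job is handed in: The bar of the narrow boat lies at rest in the crucible; the empty narrow boat stands upright (within 5 degrees) and at rest on the board, its centre within the board's edges, let go (horizontal distance between bar_a and crucible below 0.05 m and z of bar_a in the frame of crucible between -0.006 and 0.04 m and x of boat_a in the frame of board between -0.08 and 0.08 m and y of boat_a in the frame of board between -0.145 and 0.145 m and z of boat_a in the frame of board between 0.008 and 0.017 m and angle between boat_a's own z axis and vertical below 0.08 rad and linear speed of each of boat_a, bar_a below 0.02 m/s and angular speed of boat_a below 0.2 rad/s); the robot touches nothing.
It fails at once if the boat touches the cover plate (over 0.5 N) (contact force between boat_a and cover above 0.5 N).
It fails at once if the robot touches the cover plate (over 0.5 N) (contact force between any of the arm, the fingers and cover above 0.5 N).
It fails at once if another boat is moved by more than 15 mm or tipped by more than 15 degrees (distance of any of boat_b, boat_c from where it was at the start of the episode above 0.015 m or angle between any of boat_b, boat_c's own z axis and vertical above 0.26 rad).
It fails at once if the charcoal block or the jar is moved by more than 20 mm, or the jar knocked over (distance of any of charcoal, jar from where it was at the start of the episode above 0.02 m or angle between jar's own z axis and vertical above 0.4 rad).
It also fails if it takes over 72 s, if anything falls off the work surface, if the arm or the gripper's body presses on something with over 40 N, if the wrist force passes 120 N, or if a joint passes its speed limit or range.

## Working session

There is one attempt and no reset: what is moved stays moved. The work goes in short steps, Python scripts to look and compute and a tool call to move; the robot and the scene stay as the last step left them, time stands still between calls to the robot, and variables do not carry over. Pictures are saved under pics/ and viewed, at most 12 in all, crops included, and the job is handed in when it is done.

```bash
ls; mkdir -p pics; python3 - <<'E'
from station import bot, job, get_image, camera_params, observe
import cv2,numpy as np
print(bot.nose_length,observe())
for n in("scene","side"):
    im=get_image(n);cv2.imwrite(f"pics/{n}0.png",im[:,:,::-1]);p=camera_params(n);print(n,p)
E
```

```text
pics
station.py
0.014 {'clock': 0.0, 'joint_pos': array([-1.20761556e+00,  3.51239209e-01,  1.65244540e+00, -1.97473071e-05,
        1.13910422e+00, -8.45798733e-02]), 'joint_vel': array([-1.66467771e-03,  1.52993750e-03,  2.92974143e-05,  3.08795970e-04,
       -3.86189704e-04, -6.67501259e-04]), 'effort': array([-1.87879334e-03, -5.06101263e+01, -2.91408670e+01, -1.87018350e-04,
        4.47455415e-03, -6.90699210e-06]), 'ee_pos': array([ 0.23803418, -0.49546074,  0.24474869]), 'ee_rot': array([-5.91052167e-04,  9.75042210e-01,  2.22018761e-01, -9.19236070e-05]), 'ft_force': array([-0.35343308,  0.12592086, -1.03603271]), 'torque': array([-0.00893999, -0.05671918,  0.03143519]), 'grasp_force': 0.0, 'width': 0.08570264924494057}
scene {'fx': 460.504111839707, 'fy': 460.504111839707, 'cx': 282.14886558271513, 'cy': 210.473063456034, 'camera_from_world': array([[ 0.20221966,  0.97933854, -0.00179862, -0.10694587],
       [ 0.8176255 , -0.16983853, -0.55013037, -0.4277359 ],
       [-0.53906934,  0.10977658, -0.83507685,  1.61775811],
       [ 0.        ,  0.        ,  0.        ,  1.        ]])}
side {'fx': 442.67791637215385, 'fy': 442.67791637215385, 'cx': 275.7108360956391, 'cy': 211.4729052224211, 'camera_from_world': array([[ 0.99304937, -0.11526577, -0.0238067 , -0.59538095],
       [-0.07772747, -0.49036154, -0.86804608,  0.14546021],
       [ 0.08838212,  0.86386305, -0.49591253,  1.02863804],
       [ 0.        ,  0.        ,  0.        ,  1.        ]])}
```

View pics/scene0.png

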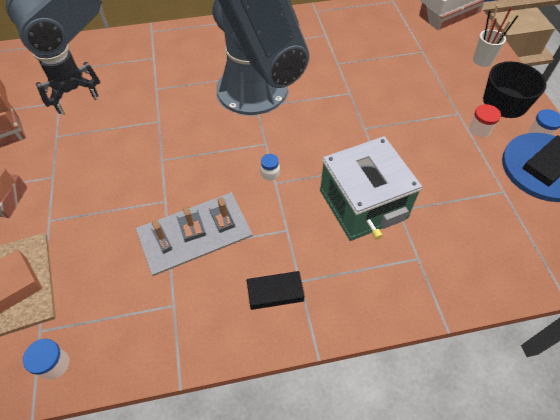

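View pics/side0.png

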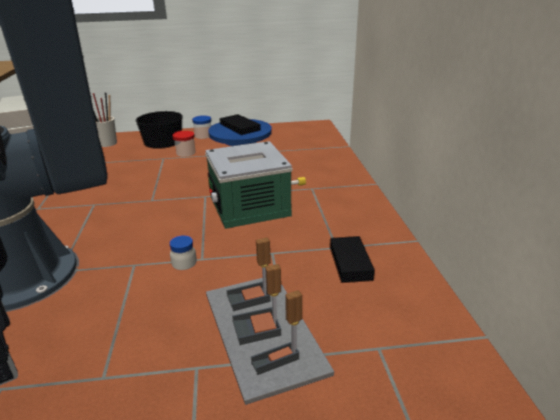

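Scene: the board is at about (195,232), its grips near (158,228), (187,215) and (222,206). The leftmost boat (-y), nearest in the side view at (275,358), is the narrowest. The cover is at about (370,173) with the slot at (372,171). The jar is at (270,166) and the charcoal at (275,290).

```bash
cat > h.py <<'E'
from station import bot, job, get_image, camera_params, observe
import cv2,numpy as np
from scipy.spatial.transform import Rotation as R
def ray(p,uv):
    T=p["camera_from_world"];A=T[:3,:3];o=-A.T@T[:3,3]
    d=A.T@np.array([(uv[0]-p["cx"])/p["fx"],(uv[1]-p["cy"])/p["fy"],1]);return o,d
def onz(p,uv,z):
    o,d=ray(p,uv);return o+d*(z-o[2])/d[2]
def tri(r1,r2):
    M=np.c_[r1[1],-r2[1]];s=np.linalg.lstsq(M,r2[0]-r1[0],rcond=None)[0]
    a,b=r1[0]+s[0]*r1[1],r2[0]+s[1]*r2[1];return (a+b)/2,np.linalg.norm(a-b)
def pix(p,X):
    T=p["camera_from_world"];c=T[:3,:3]@X+T[:3,3];return p["fx"]*c[0]/c[2]+p["cx"],p["fy"]*c[1]/c[2]+p["cy"]
def blobs(m,amin):
    n,l,s,c=cv2.connectedComponentsWithStats(m.astype(np.uint8));return [(i,s[i],c[i]) for i in range(1,n) if s[i][4]>=amin],l
def tool(): 
    s=observe();q=s["ee_rot"];return s["ee_pos"],R.from_quat([q[1],q[2],q[3],q[0]])
E
python3 - <<'E'
from h import *
im=cv2.imread("pics/scene0.png");p=camera_params("scene");g=im.astype(int)
# cover
m=(g.min(2)>150)&(g.max(2)-g.min(2)<30);m[:,:310]=0;m[:,430:]=0;m[:120]=0;m[230:]=0
b,l=blobs(m,500)
for i,s,c in b:
    cn,_=cv2.findContours((l==i).astype(np.uint8),cv2.RETR_CCOMP,1)
    for k in cn:
        if cv2.contourArea(k)<100: continue
        r=cv2.boxPoints(cv2.minAreaRect(k));ap=cv2.approxPolyDP(k,6,True)[:,0]
        print(cv2.contourArea(k),[np.round(onz(p,u,.159)[:2],3).tolist() for u in ap])
# grips
q=camera_params("side");out=[]
for n,pp,box in(("scene",p,(140,190,240,255)),("side",q,(245,230,310,330))):
    I=cv2.imread(f"pics/{n}0.png");h=cv2.cvtColor(I,cv2.COLOR_BGR2HSV);x0,y0,x1,y1=box
    m=np.zeros(h.shape[:2],bool);m[y0:y1,x0:x1]=(cv2.inRange(h,(5,70,50),(25,255,190))>0)[y0:y1,x0:x1]
    if n=="side": m&=(I[:,:,2]<165)
    print(n,[(s.tolist(),np.round(c,1).tolist()) for i,s,c in blobs(m,25)[0]])
bc=[onz(p,u,.012)[:2].round(3).tolist() for u in((137,230),(236,195),(252,233),(152,270))];print("board",bc)
print("w",camera_params("wrist")["camera_from_world"])
print(tool()[1].as_matrix().round(3))
for n,pp in(("jar",(270,160)),("char",(275,290))):print(n,onz(p,pp,.05).round(3))
E
```

```text
4301.5 [[0.392, 0.262], [0.452, 0.255], [0.48, 0.123], [0.671, 0.158], [0.631, 0.343], [0.445, 0.309], [0.45, 0.264]]
484.5 [[0.508, 0.207], [0.497, 0.243], [0.598, 0.263], [0.606, 0.225]]
scene [([218, 198, 10, 27, 137], [222.5, 208.1]), ([181, 206, 14, 27, 137], [188.0, 216.5]), ([152, 219, 13, 29, 140], [158.3, 230.6])]
side [([245, 230, 65, 100, 4433], [281.8, 267.2]), ([245, 285, 20, 15, 197], [253.1, 292.0]), ([250, 312, 27, 18, 364], [262.8, 321.1])]
board [[0.513, -0.411], [0.45, -0.122], [0.588, -0.098], [0.646, -0.376]]
w [[ 4.32808497e-01 -9.01485887e-01 -3.94686967e-07 -5.50421906e-01]
 [-8.67662447e-01 -4.16569790e-01  2.71351227e-01 -3.53668182e-02]
 [-2.44619466e-01 -1.17442774e-01 -9.62480395e-01  3.78280574e-01]
 [ 0.00000000e+00  0.00000000e+00  0.00000000e+00  1.00000000e+00]]
[[ 0.901  0.433 -0.   ]
 [ 0.433 -0.901  0.001]
 [ 0.    -0.001 -1.   ]]
jar [ 0.372 -0.004  0.05 ]
char [ 0.784 -0.071  0.05 ]
```

```bash
python3 - <<'E'
from h import *
p=camera_params("scene");q=camera_params("side");w=camera_params("wrist")
for a,b in(((158.3,230.6),(293.5,306)),((188,216.5),(274,280)),((222.5,208.1),(263.5,251))): print(tri(ray(p,a),ray(q,b)))
x,r=tool();o,d=ray(w,(280,210));print("cam in tool",r.inv().apply(o-x),r.inv().apply(d))
g=tri(ray(p,(158.3,230.6)),ray(q,(293.5,306)))[0]
print(r.inv().apply(g+[-.0,0,.14]-x))
E
```

```text
(array([ 0.59501512, -0.33160769,  0.11968595]), np.float64(0.003148032445238771))
(array([ 0.569295  , -0.25539183,  0.11855719]), np.float64(0.0008223765560059027))
(array([ 0.56004963, -0.16437635,  0.11916611]), np.float64(0.002659754077344472))
cam in tool [ 0.06845727  0.00057812 -0.12886338] [-0.27201597 -0.00587614  0.96229911]
[ 0.39271128  0.00680649 -0.0148349 ]
```

Emit:
{"name": "creep_tool", "arguments": {"increments": [[0.055, 0, -0.03, 0, 0, 0.05, 0.085], [0.11, -0.002, -0.06, 0, 0, 0.1, 0.085], [0.17, -0.003, -0.06, 0, 0, 0.15, 0.085], [0.225, -0.004, -0.06, 0, 0, 0.2, 0.085], [0.28, -0.005, -0.06, 0, 0, 0.225, 0.085], [0.334, -0.006, -0.06, 0, 0, 0.225, 0.085], [0.334, -0.006, -0.06, 0, 0, 0.225, 0.085], [0.334, -0.006, -0.06, 0, 0, 0.225, 0.085]]}}

```text
clock: 1.1
ee_pos: [0.5362, -0.3458, 0.3048]
ee_rot: [-0.0, 0.994, 0.111, -0.0]
ft_force: [-0.2, -0.6, 0.6]
width: 0.0851
grasp_force: 0.0
```

```bash
python3 - <<'E'
from h import *
w=camera_params("wrist");im=get_image("wrist");cv2.imwrite("pics/w1.png",im[:,:,::-1]);np.savez("w1.npz",**w);print(tool()[0],tool()[1].as_matrix().round(3))
E
```

```text
[ 0.53586359 -0.3461675   0.30504633] [[ 0.975  0.22  -0.001]
 [ 0.22  -0.975  0.   ]
 [-0.001 -0.    -1.   ]]
```

View pics/w1.png

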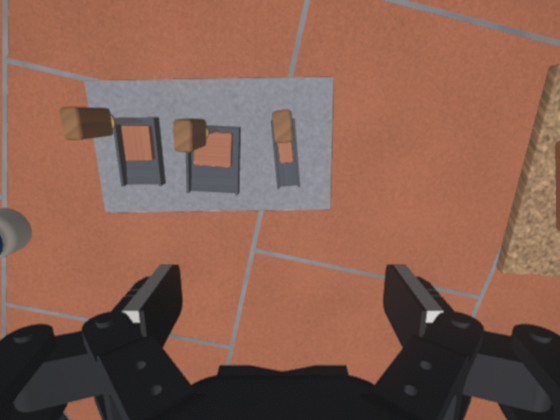

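Wrist view: the narrow boat's trough spans about (272–299, 120–188), nose down at (288,187), with its grip top at about (282,117). Now the trough edges precisely.

```bash
python3 - <<'E'
from h import *
w=dict(np.load("w1.npz"));im=cv2.imread("pics/w1.png")
c=im[95:205,255:320];cv2.imwrite("pics/w1c.png",cv2.resize(c,None,fx=5,fy=5,interpolation=cv2.INTER_CUBIC))
g=im.max(2)
for v in(150,155,160,165,170,175,180,184,186,188,190):
    print(v,[int(x) for x in g[v,266:306]])
E
```

```text
150 [153, 150, 149, 149, 148, 148, 143, 124, 103, 94, 89, 96, 129, 174, 180, 179, 178, 176, 176, 177, 176, 176, 177, 178, 175, 155, 114, 94, 96, 98, 106, 125, 144, 149, 151, 153, 154, 153, 152, 151]
155 [153, 155, 153, 152, 149, 149, 148, 138, 109, 95, 89, 94, 98, 134, 171, 178, 177, 176, 175, 177, 177, 176, 176, 177, 178, 170, 141, 98, 96, 95, 99, 117, 142, 149, 149, 148, 148, 150, 150, 152]
160 [149, 149, 149, 148, 151, 153, 153, 145, 124, 103, 95, 90, 97, 119, 160, 176, 178, 178, 176, 177, 177, 177, 176, 178, 178, 173, 154, 115, 94, 92, 98, 108, 130, 147, 149, 150, 150, 152, 153, 153]
165 [151, 151, 151, 149, 146, 146, 149, 151, 140, 111, 95, 90, 96, 100, 100, 100, 99, 100, 101, 102, 101, 101, 101, 101, 101, 100, 99, 99, 99, 97, 94, 101, 120, 145, 153, 152, 151, 149, 149, 150]
170 [151, 151, 152, 152, 149, 147, 149, 150, 145, 124, 103, 95, 90, 97, 100, 99, 98, 99, 100, 102, 102, 101, 101, 102, 101, 99, 99, 99, 98, 96, 94, 99, 113, 138, 148, 148, 149, 152, 151, 150]
175 [149, 148, 146, 145, 146, 148, 149, 149, 148, 137, 109, 93, 87, 95, 100, 100, 99, 98, 100, 101, 102, 101, 101, 10
[... 379 characters left out ...]
100, 101, 102, 103, 103, 103, 104, 104, 103, 98, 98, 108, 129, 146, 149, 150, 152, 151]
186 [148, 147, 147, 149, 150, 148, 146, 147, 148, 147, 139, 112, 96, 95, 112, 121, 122, 124, 128, 130, 132, 135, 134, 135, 137, 140, 143, 144, 145, 147, 145, 132, 116, 119, 136, 147, 148, 150, 151, 150]
188 [149, 148, 147, 148, 149, 149, 148, 148, 149, 148, 143, 125, 116, 127, 146, 151, 152, 152, 152, 152, 151, 150, 147, 148, 150, 153, 155, 156, 156, 155, 153, 150, 149, 149, 148, 146, 147, 150, 152, 152]
190 [145, 144, 145, 146, 149, 150, 151, 151, 151, 151, 150, 147, 148, 150, 152, 152, 152, 153, 153, 151, 149, 149, 148, 148, 150, 151, 152, 153, 154, 155, 155, 153, 152, 150, 148, 146, 146, 148, 151, 151]
```

View pics/w1c.png

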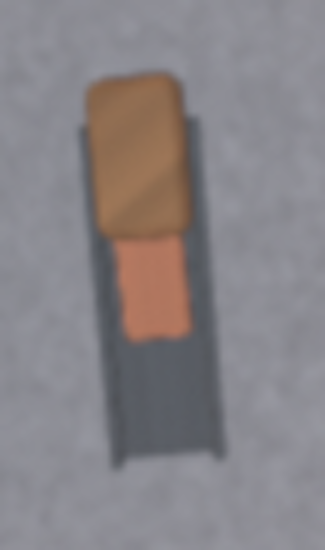

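```bash
python3 - <<'E'
from h import *
w=dict(np.load("w1.npz"));im=cv2.imread("pics/w1.png").max(2).astype(float)
L=[];Rr=[]
for v in range(140,185):
    r=im[v]
    i=next(u for u in range(268,300) if r[u]<122);L.append((i-1+(r[i-1]-122)/(r[i-1]-r[i]),v))
    j=next(u for u in range(306,280,-1) if r[u]<122);Rr.append((j+1-(r[j+1]-122)/(r[j+1]-r[j]),v))
P=[np.array([onz(w,u,.030)[:2] for u in S]) for S in(L,Rr)]
for q in P:
    vx,vy,x,y=cv2.fitLine(q.astype(np.float32),cv2.DIST_HUBER,0,.01,.01).ravel();s=np.sign(vx);print("yaw",np.degrees(np.arctan2(vy*s,vx*s)),x,y)
c=(P[0]+P[1])/2;print("width",np.linalg.norm(P[0]-P[1],axis=1).mean())
vx,vy,x,y=cv2.fitLine(c.astype(np.float32),cv2.DIST_HUBER,0,.01,.01).ravel();s=np.sign(vx);d=np.array([vx,vy])*s;n=np.array([x,y])
print("center yaw",np.degrees(np.arctan2(d[1],d[0])))
nose=np.mean([onz(w,u,.030)[:2] for u in((277.7,188.2),(299,187))],0);nose=n+d*((nose-n)@d)
print("nose",nose,"origin",nose+.04*d,"grip",nose+.0765*d)
# grip top from image: face (crop px) x 85..188? y 75..238 -> centre
for t in((272.2,109.5),(291.5,109.5),(276,142),(292.5,142)): print("griptop",onz(w,t,.150)[:2])
a,r=tool();g=nose+.0765*d
print(r.inv().apply(np.r_[g,.125]-a))
E
```

```text
yaw 18.015072 0.55168337 -0.33300596
yaw 18.037067 0.55299556 -0.3616069
width 0.027726130702909125
center yaw 18.04554
nose [ 0.52083632 -0.35756599] origin [ 0.55886874 -0.34517507] grip [ 0.59357333 -0.33386836]
griptop [ 0.60431714 -0.32291829]
griptop [ 0.60771135 -0.33789355]
griptop [ 0.58014181 -0.33136627]
griptop [ 0.58311716 -0.34449464]
[0.0591116  0.00078597 0.18000991]
```

Emit:
{"name": "creep_tool", "arguments": {"increments": [[0.03, 0, 0, 0, 0, -0.05, 0.085], [0.059, 0.001, 0, 0, 0, -0.093, 0.085], [0.059, 0.001, 0.06, 0, 0, -0.093, 0.085], [0.059, 0.001, 0.12, 0, 0, -0.093, 0.085], [0.059, 0.001, 0.16, 0, 0, -0.093, 0.085], [0.059, 0.001, 0.19, 0, 0, -0.093, 0.085], [0.059, 0.001, 0.19, 0, 0, -0.093, 0.085], [0.059, 0.001, 0.19, 0, 0, -0.093, 0.085]], "grip_n": 90}}

```text
clock: 2.15
ee_pos: [0.5945, -0.3346, 0.117]
ee_rot: [0.001, 0.988, 0.157, 0.001]
ft_force: [0.3, 0.1, 0.9]
width: 0.0852
grasp_force: 0.0
```

```bash
python3 -c "
from h import *
a,r=tool();print(a,r.as_matrix().round(4),r.inv().apply(np.array([.5936,-.3339,.115])-a))"
```

```text
[ 0.59453002 -0.33462099  0.11702183] [[ 0.9508  0.3097  0.0017]
 [ 0.3097 -0.9508 -0.0011]
 [ 0.0012  0.0016 -1.    ]] [-0.0006635  -0.00097672  0.00201949]
```

Emit:
{"name": "creep_tool", "arguments": {"increments": [[0, -0.001, 0.001, 0, 0, 0, 0.05], [0, -0.001, 0.001, 0, 0, 0, 0.03], [0, -0.001, 0.001, 0, 0, 0, 0.02], [0, -0.001, 0.001, 0, 0, 0, 0], [0, -0.001, 0.001, 0, 0, 0, 0], [0, -0.001, 0.001, 0, 0, 0, 0]], "grip_n": 90}}

```text
clock: 2.9
ee_pos: [0.5944, -0.3328, 0.1147]
ee_rot: [0.0, 0.988, 0.157, 0.0]
ft_force: [1.6, 1.1, 3.0]
width: 0.0151
grasp_force: 88.2
```

Emit:
{"name": "creep_tool", "arguments": {"increments": [[0, 0, -0.01, 0, 0, 0, 0], [0, 0, -0.03, 0, 0, 0, 0], [0, 0, -0.06, 0, 0, 0, 0], [0, 0, -0.1, 0, 0, 0, 0], [0, 0, -0.15, 0, 0, 0, 0], [0, 0, -0.2, 0, 0, 0, 0], [0, 0, -0.22, 0, 0, 0, 0], [0, 0, -0.22, 0, 0, 0, 0]]}}

```text
clock: 3.9
ee_pos: [0.5942, -0.3329, 0.3369]
ee_rot: [0.001, 0.988, 0.157, 0.001]
ft_force: [-0.2, -0.2, -4.1]
width: 0.0147
grasp_force: 88.3
```

```bash
python3 -c "
from h import *
a,r=tool();print(a,r.as_matrix().round(4))
w=camera_params('wrist')
for n in ('wrist','scene'): cv2.imwrite('pics/'+n+'2.png',get_image(n)[:,:,::-1])"
```

```text
[ 0.59422913 -0.332874    0.33686859] [[ 0.9506  0.3105  0.0031]
 [ 0.3105 -0.9506 -0.002 ]
 [ 0.0023  0.0029 -1.    ]]
```

View pics/wrist2.png

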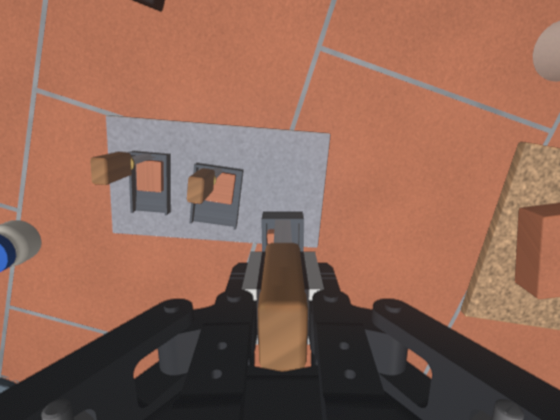

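The boat hangs level in the fingers (trough at (283,235)); the other boats are undisturbed. Now to the furnace.

Emit:
{"name": "creep_tool", "arguments": {"increments": [[0.002, -0.02, 0, 0, 0, 0.01, 0], [0.007, -0.06, 0, 0, 0, 0.02, 0], [0.012, -0.105, 0, 0, 0, 0.03, 0], [0.018, -0.15, 0, 0, 0, 0.04, 0], [0.023, -0.195, 0, 0, 0, 0.05, 0], [0.028, -0.24, 0, 0, 0, 0.06, 0], [0.033, -0.28, 0, 0, 0, 0.06, 0], [0.033, -0.28, 0, 0, 0, 0.06, 0]]}}

```text
clock: 5.0
ee_pos: [0.5376, -0.0541, 0.3333]
ee_rot: [-0.001, 0.992, 0.129, -0.001]
ft_force: [0.9, -1.2, -3.5]
width: 0.0151
grasp_force: 89.0
```

Emit:
{"name": "creep_tool", "arguments": {"increments": [[0.002, -0.02, 0, 0, 0, 0.01, 0], [0.007, -0.06, 0, 0, 0, 0.02, 0], [0.012, -0.105, 0, 0, 0, 0.03, 0], [0.018, -0.15, 0, 0, 0, 0.04, 0], [0.023, -0.195, 0, 0, 0, 0.05, 0], [0.028, -0.24, 0, 0, 0, 0.06, 0], [0.016, -0.282, 0, 0, 0, 0.06, 0], [0.016, -0.282, 0, 0, 0, 0.06, 0]]}}

```text
clock: 6.0
ee_pos: [0.4816, 0.2219, 0.3333]
ee_rot: [0.0, 0.995, 0.099, -0.001]
ft_force: [1.0, -0.4, -3.9]
width: 0.015
grasp_force: 89.3
```

```bash
python3 - <<'E'
from h import *
w=camera_params("wrist");im=get_image("wrist");cv2.imwrite("pics/w3.png",im[:,:,::-1]);np.savez("w3.npz",**w);print(tool()[0],tool()[1].as_matrix().round(3))
E
```

```text
[0.48230359 0.22073766 0.3334046 ] [[ 0.981  0.196 -0.001]
 [ 0.196 -0.981 -0.001]
 [-0.001  0.001 -1.   ]]
```

View pics/w3.png

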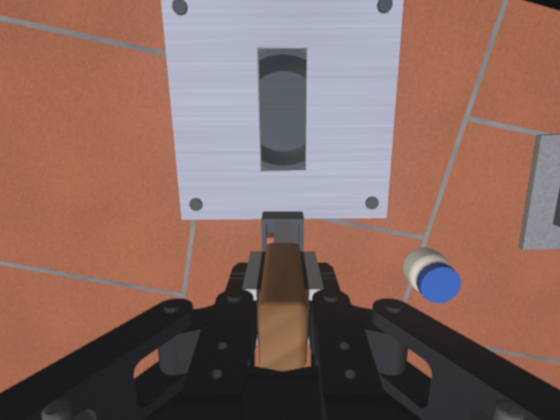

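Slot: columns about 258–307, rows 48–170. The boat's rear wall edge is at row ~212, columns 263–303.

```bash
python3 - <<'E'
from h import *
w=dict(np.load("w3.npz"));im=cv2.imread("pics/w3.png").min(2).astype(float)
def edge(arr,lo,hi,th):
    st=1 if hi>lo else -1
    for u in range(lo,hi,st):
        if arr[u]<th: return u-st+st*(arr[u-st]-th)/(arr[u-st]-arr[u])
th=150;z=.159
S={"L":[(edge(im[v],235,283,th),v) for v in range(58,162)],"R":[(edge(im[v],330,283,th),v) for v in range(58,162)],
"T":[(u,edge(im[:,u],25,100,th)) for u in range(266,300)],"B":[(u,edge(im[:,u],190,130,th)) for u in range(266,300)]}
F={}
for k,s in S.items():
    q=np.array([onz(w,u,z)[:2] for u in s],np.float32);vx,vy,x,y=cv2.fitLine(q,cv2.DIST_HUBER,0,.01,.01).ravel();a=np.degrees(np.arctan2(vy,vx));F[k]=np.array([x,y]);print(k,round(float(a),2),x,y,s[0],s[-1])
    if k in"LR":
        F[k+"a"]=a
yaw=np.radians((F["La"]+F["Ra"])/2);d=np.array([np.cos(yaw),np.sin(yaw)]);d*=np.sign(d[0]);n=np.array([-d[1],d[0]])
c=d*((F["T"]+F["B"])@d)/2+n*((F["L"]+F["R"])@n)/2
print("yaw",np.degrees(np.arctan2(d[1],d[0])),"len",(F["T"]-F["B"])@d,"wid",(F["L"]-F["R"])@n,"centre",c)
a,r=tool()
for u in range(0,0):pass
g=im[200:235,255:312]
print(im[207:218,283].astype(int)); print(im[218,257:310].astype(int)); print(im[230,257:310].astype(int))
zt=a[2]-.1027+.018
for uv in((263,212),(303,212)): print("rear in tool",r.inv().apply(onz(w,uv,zt)-a))
print("TCP yaw",np.degrees(np.arctan2(*r.as_matrix()[1::-1,0])))
E
```

```text
L 11.96 0.53903973 0.25315094 (np.float64(256.95454545454544), 58) (np.float64(259.7692307692308), 161)
R 11.76 0.5622774 0.21641359 (np.float64(306.7368421052632), 58) (np.float64(305.6923076923077), 161)
T -79.01 0.5998955 0.24185228 (266, np.float64(47.172413793103445)) (299, np.float64(47.4))
B -77.02 0.500537 0.22599615 (266, np.float64(170.75757575757575)) (299, np.float64(169.86363636363637))
yaw 11.857648 len 0.10049643 wid 0.04072831 centre [0.5500623  0.23465705]
[175 173 175 165 122  73  58  58  59  58  59]
[165 164 164 154 120  79  66  67  68  67  68  68  67  68  67  67  67  68
  67  67  67  67  67  67  67  67  68  67  67  67  67  67  67  68  67  67
  68  68  68  68  68  67  67  68  67  69  92 131 152 156 156 155 156]
[87 87 88 88 92 95 89 90 84 73 79 87 89 90 90 90 90 89 86 86 86 86 86 86
 87 86 86 86 86 87 87 87 88 88 89 89 89 89 90 90 87 81 80 88 89 91 97 91
 88 87 88 88 87]
rear in tool [ 0.0064874  -0.01297563  0.08468291]
rear in tool [0.00650296 0.01299954 0.0846982 ]
TCP yaw 11.303314117171631
```

Emit:
{"name": "creep_tool", "arguments": {"increments": [[0.015, 0, 0, 0, 0, -0.005, 0], [0.04, 0, 0, 0, 0, -0.01, 0], [0.07, -0.001, 0, 0, 0, -0.01, 0], [0.095, -0.001, 0.01, 0, 0, -0.01, 0], [0.106, -0.001, 0.03, 0, 0, -0.01, 0], [0.106, -0.001, 0.05, 0, 0, -0.01, 0], [0.106, -0.001, 0.05, 0, 0, -0.01, 0], [0.106, -0.001, 0.05, 0, 0, -0.01, 0]]}}

```text
clock: 7.05
ee_pos: [0.5866, 0.2419, 0.2848]
ee_rot: [-0.0, 0.995, 0.103, 0.0]
ft_force: [0.1, -0.5, -2.0]
width: 0.015
grasp_force: 89.2
```

```bash
python3 - <<'E'
from h import *
a,r=tool();M=r.as_matrix();print(a,M.round(4),np.degrees(np.arctan2(M[1,0],M[0,0])))
for n in("scene","side"): cv2.imwrite(f"pics/{n}4.png",get_image(n)[:,:,::-1])
A=cv2.imread("pics/scene4.png")[120:240,310:430];B=cv2.imread("pics/side4.png")[60:230,195:315]
f=lambda i:cv2.resize(i,(400,int(400*i.shape[0]/i.shape[1])),interpolation=cv2.INTER_CUBIC)
A,B=f(A),f(B);A=cv2.copyMakeBorder(A,0,B.shape[0]-A.shape[0],0,0,0);cv2.imwrite("pics/c4.png",np.hstack([A,B]))
print(r.inv().apply(np.array([.5863,.2423,a[2]])-a))
E
```

```text
[0.58663255 0.24188844 0.28475468] [[ 9.790e-01  2.041e-01  5.000e-04]
 [ 2.041e-01 -9.790e-01  1.000e-04]
 [ 5.000e-04 -0.000e+00 -1.000e+00]] 11.773944774612406
[-2.41570442e-04 -4.70755936e-04 -1.05461262e-07]
```

View pics/c4.png

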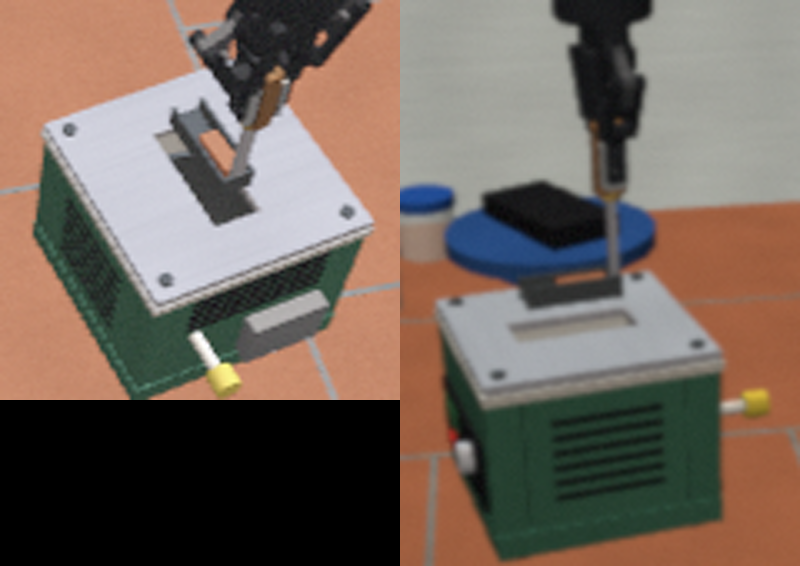

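The boat hangs over the slot, parallel and centred, with the bar inside; lowering now.

Emit:
{"name": "creep_tool", "arguments": {"increments": [[0, -0.0005, 0.008, 0, 0, 0, 0], [0, -0.0005, 0.018, 0, 0, 0, 0], [0, -0.0005, 0.03, 0, 0, 0, 0], [0, -0.0005, 0.042, 0, 0, 0, 0], [0, -0.0005, 0.055, 0, 0, 0, 0], [0, -0.0005, 0.068, 0, 0, 0, 0], [0, -0.0005, 0.075, 0, 0, 0, 0], [0, -0.0005, 0.075, 0, 0, 0, 0]]}}

```text
clock: 8.15
ee_pos: [0.5862, 0.2426, 0.2088]
ee_rot: [0.0, 0.995, 0.103, -0.0]
ft_force: [-0.0, -0.2, -2.8]
width: 0.0151
grasp_force: 89.3
```

```bash
python3 - <<'E'
from h import *
a,r=tool();print(a,np.degrees(r.as_euler('xyz')))
b=np.array([-.035,0,.103])
# rotate about boat origin by th about tool +-y; boat z -> towards -x  (tool rot about tool y)
for th in(.17,.35,.52,.65,.70):
    for sg in(1,):
        Rm=R.from_rotvec([0,sg*th,0]);up=Rm.apply([0,0,-1])
        print(sg*th,"up",up.round(2),"shift",(b-Rm.apply(b)).round(4))
for n in("side",): cv2.imwrite(f"pics/{n}5.png",get_image(n)[:,:,::-1])
E
```

```text
[0.58615399 0.24261003 0.20876433] [1.79994958e+02 4.65479294e-02 1.17907646e+01]
0.17 up [-0.17  0.   -0.99] shift [-0.0179  0.     -0.0044]
0.35 up [-0.34  0.   -0.94] shift [-0.0374  0.     -0.0058]
0.52 up [-0.5   0.   -0.87] shift [-0.0558  0.     -0.0038]
0.65 up [-0.61  0.   -0.8 ] shift [-0.0695  0.     -0.0002]
0.7 up [-0.64  0.   -0.76] shift [-0.0746  0.      0.0017]
```

Emit:
{"name": "creep_tool", "arguments": {"increments": [[-0.004, 0, -0.001, 0, 0.04, 0, 0], [-0.01, 0, -0.002, 0, 0.1, 0, 0], [-0.016, 0, -0.003, 0, 0.17, 0, 0], [-0.025, 0, -0.003, 0, 0.26, 0, 0], [-0.025, 0, -0.003, 0, 0.26, 0, 0]]}}

```text
clock: 8.82
ee_pos: [0.5609, 0.2375, 0.2129]
ee_rot: [-0.013, 0.986, 0.102, 0.129]
ft_force: [0.0, -1.3, -3.1]
width: 0.015
grasp_force: 89.3
```

```bash
python3 - <<'E'
from h import *
a,r=tool();s=observe();print(r.apply([-.035,0,.103])+a-[.5501,.2347,.159],r.as_matrix()[:,2].round(3),s["joint_pos"].round(2),s["ft_force"],s["width"])
E
```

```text
[ 0.00356737  0.00126104 -0.0546248 ] [ 0.251  0.053 -0.966] [ 0.34  0.39  1.7  -0.05  0.79  1.73] [ 0.03822271 -1.25208344 -3.073432  ] 0.01504825197275719
```

Emit:
{"name": "creep_tool", "arguments": {"increments": [[-0.007, 0, -0.002, 0, 0.065, 0, 0], [-0.013, 0, -0.003, 0, 0.13, 0, 0], [-0.02, 0, -0.003, 0, 0.195, 0, 0], [-0.026, 0, -0.003, 0, 0.26, 0, 0], [-0.033, 0, -0.003, 0, 0.325, 0, 0], [-0.039, 0, -0.002, 0, 0.39, 0, 0], [-0.039, 0, -0.002, 0, 0.39, 0, 0], [-0.039, 0, -0.002, 0, 0.39, 0, 0]]}}

```text
clock: 9.82
ee_pos: [0.5255, 0.2298, 0.2048]
ee_rot: [-0.032, 0.943, 0.097, 0.317]
ft_force: [0.8, 0.5, -2.1]
width: 0.0151
grasp_force: 89.3
```

Emit:
{"name": "creep_tool", "arguments": {"increments": [[0, 0, 0, 0, 0, 0, 0], [0, 0, 0, 0, 0, 0, 0], [0, 0, 0, 0, 0, 0, 0], [0, 0, 0, 0, 0, 0, 0]]}}

```text
clock: 10.32
ee_pos: [0.5245, 0.2297, 0.2042]
ee_rot: [-0.033, 0.943, 0.097, 0.318]
ft_force: [0.5, -0.2, -3.6]
width: 0.015
grasp_force: 89.3
```

```bash
python3 - <<'E'
from h import *
a,r=tool();s=observe();print(r.apply([-.035,0,.103])+a-[.5501,.2347,.159],r.as_matrix()[:,2].round(3),s["joint_pos"].round(2),s["ft_force"],s["width"])
A=get_image("scene");B=get_image("wrist");C=get_image("side")
f=lambda i,w:cv2.resize(i,(w,int(w*i.shape[0]/i.shape[1])),interpolation=cv2.INTER_CUBIC)
A=f(A[110:230,310:430],400);B=f(B,400);C=f(C[100:230,195:315],400)
o=np.zeros((600,800,3),np.uint8);o[:400,:400]=A;o[:300,400:]=B;o[300:,400:]=C[:300];cv2.imwrite("pics/c6.png",o[:,:,::-1])
E
```

```text
[ 0.0081178   0.00205822 -0.05796174] [ 0.592  0.124 -0.796] [ 0.38  0.26  2.05 -0.51  0.21  2.2 ] [ 0.47110837 -0.2189141  -3.5900312 ] 0.015010688330839392
```

View pics/c6.png

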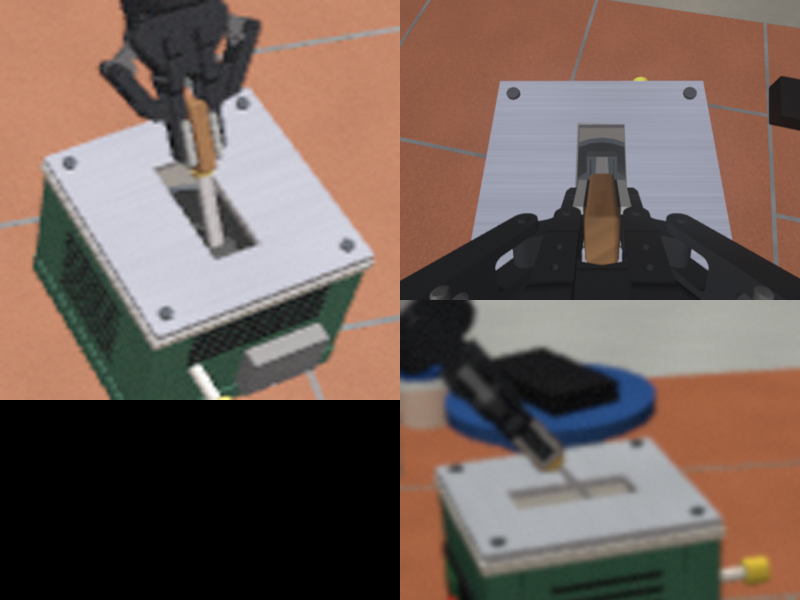

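Emit:
{"name": "creep_tool", "arguments": {"increments": [[0, 0, 0, 0, 0, 0, 0], [0, 0, 0, 0, 0, 0, 0], [0, 0, 0, 0, 0, 0, 0], [0, 0, 0, 0, 0, 0, 0], [0, 0, 0, 0, 0, 0, 0], [0, 0, 0, 0, 0, 0, 0]]}}

```text
clock: 11.22
ee_pos: [0.5244, 0.2297, 0.2042]
ee_rot: [-0.033, 0.943, 0.097, 0.318]
ft_force: [0.7, 0.3, -3.4]
width: 0.0154
grasp_force: 89.3
```

Emit:
{"name": "creep_tool", "arguments": {"increments": [[0.005, 0, 0.002, 0, -0.05, 0, 0], [0.01, 0, 0.004, 0, -0.1, 0, 0], [0.015, 0, 0.0065, 0, -0.15, 0, 0], [0.0198, 0, 0.009, 0, -0.2, 0, 0], [0.0198, 0, 0.009, 0, -0.2, 0, 0], [0.0198, 0, 0.009, 0, -0.2, 0, 0], [0.0198, 0, 0.009, 0, -0.2, 0, 0]]}}

```text
clock: 12.1
ee_pos: [0.5447, 0.234, 0.2088]
ee_rot: [-0.023, 0.97, 0.1, 0.222]
ft_force: [-0.4, 0.2, -3.5]
width: 0.0148
grasp_force: 89.4
```

```bash
python3 - <<'E'
from h import *
a,r=tool();s=observe();print(r.apply([-.035,0,.103])+a-[.5501,.2347,.159],r.as_matrix()[:,2].round(3),s["joint_pos"].round(2),s["ft_force"],s["width"])
E
```

```text
[ 0.00760934  0.00197707 -0.05820486] [ 0.426  0.089 -0.9  ] [ 0.35  0.32  1.87 -0.13  0.51  1.82] [-0.39441753  0.1633749  -3.5043009 ] 0.014806599143588785
```

Emit:
{"name": "creep_tool", "arguments": {"increments": [[0.007, 0, 0.0015, 0, -0.075, 0, 0], [0.0143, 0, 0.003, 0, -0.15, 0, 0], [0.021, 0, 0.0055, 0, -0.225, 0, 0], [0.0275, 0, 0.008, 0, -0.3, 0, 0], [0.033, 0, 0.0115, 0, -0.375, 0, 0], [0.039, 0, 0.0155, 0, -0.45, 0, 0], [0.039, 0, 0.0155, 0, -0.45, 0, 0], [0.039, 0, 0.0155, 0, -0.45, 0, 0]]}}

```text
clock: 13.1
ee_pos: [0.5858, 0.2426, 0.2118]
ee_rot: [0.0, 0.995, 0.103, 0.001]
ft_force: [-0.3, 0.1, -2.9]
width: 0.0147
grasp_force: 89.4
```

```bash
python3 - <<'E'
from h import *
a,r=tool();s=observe();M=r.as_matrix()
d=r.apply([-.035,0,.103])+a-[.5501,.2347,.159];t=np.radians(11.86);print(d,"slot xy",d[0]*np.cos(t)+d[1]*np.sin(t),-d[0]*np.sin(t)+d[1]*np.cos(t),M[:,2].round(3),np.degrees(np.arctan2(M[1,0],M[0,0])),s["ft_force"],s["width"])
im=get_image("wrist");cv2.imwrite("pics/w7.png",im[:,:,::-1])
E
```

```text
[ 0.00151001  0.00071363 -0.05024379] slot xy 0.001624445645102879 0.00038805588841718124 [ 0.001 -0.    -1.   ] 11.793324960467643 [-0.30253037  0.05212399 -2.92121384] 0.014716296449597294
```

View pics/w7.png

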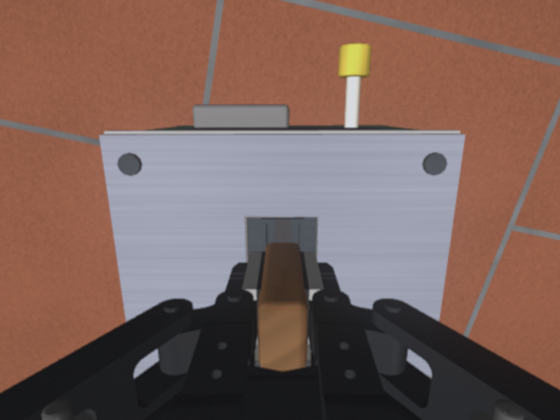

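The boat's centred between the slot sides (246–317); lifting straight up.

Emit:
{"name": "creep_tool", "arguments": {"increments": [[0, 0, -0.008, 0, 0, 0, 0], [0, 0, -0.02, 0, 0, 0, 0], [0, 0, -0.035, 0, 0, 0, 0], [0, 0, -0.055, 0, 0, 0, 0], [0, 0, -0.08, 0, 0, 0, 0], [0, 0, -0.105, 0, 0, 0, 0], [0, 0, -0.125, 0, 0, 0, 0], [0, 0, -0.125, 0, 0, 0, 0]]}}

```text
clock: 14.15
ee_pos: [0.5866, 0.2428, 0.3394]
ee_rot: [-0.0, 0.995, 0.103, 0.002]
ft_force: [-0.0, -1.2, -2.4]
width: 0.0151
grasp_force: 89.4
```

```bash
python3 - <<'E'
from h import *
a,r=tool();print(a)
A=get_image("scene")[70:240,300:440];np.save("x.npy",A)
cv2.imwrite("pics/c8.png",cv2.resize(A,None,fx=3.5,fy=3.5,interpolation=cv2.INTER_CUBIC)[:,:,::-1])
# put-back TCP and turn to old yaw 18.09
print(r.inv().apply(np.array([.5942,-.3329,a[2]])-a))
E
```

```text
[0.58659306 0.24277885 0.33935209]
[-0.11018981  0.56508565 -0.00064905]
```

View pics/c8.png

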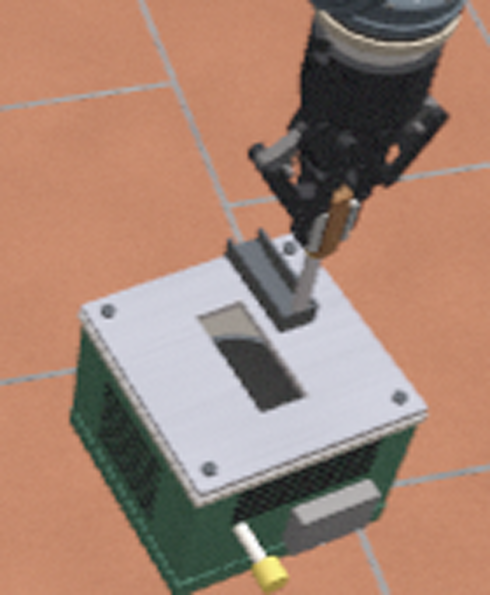

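The boat is empty (no copper in the trough). Carrying it back to its old place.

Emit:
{"name": "creep_tool", "arguments": {"increments": [[-0.005, 0.02, 0, 0, 0, -0.01, 0], [-0.013, 0.065, 0, 0, 0, -0.02, 0], [-0.022, 0.11, 0, 0, 0, -0.03, 0], [-0.031, 0.16, 0, 0, 0, -0.04, 0], [-0.041, 0.21, 0, 0, 0, -0.05, 0], [-0.05, 0.255, 0, 0, 0, -0.06, 0], [-0.055, 0.282, 0, 0, 0, -0.06, 0], [-0.055, 0.282, 0, 0, 0, -0.06, 0]]}}

```text
clock: 15.2
ee_pos: [0.5896, -0.0462, 0.336]
ee_rot: [-0.0, 0.991, 0.131, -0.001]
ft_force: [0.1, 0.6, -2.7]
width: 0.0151
grasp_force: 89.4
```

Emit:
{"name": "creep_tool", "arguments": {"increments": [[-0.003, 0.02, 0, 0, 0, -0.01, 0], [-0.008, 0.065, 0, 0, 0, -0.02, 0], [-0.013, 0.11, 0, 0, 0, -0.03, 0], [-0.02, 0.16, 0, 0, 0, -0.04, 0], [-0.026, 0.21, 0, 0, 0, -0.05, 0], [-0.034, 0.255, 0, 0, 0, -0.05, 0], [-0.038, 0.286, 0, 0, 0, -0.05, 0], [-0.038, 0.286, 0, 0, 0, -0.05, 0]]}}

```text
clock: 16.2
ee_pos: [0.6284, -0.3314, 0.3353]
ee_rot: [-0.001, 0.988, 0.157, -0.001]
ft_force: [-0.3, 0.2, -2.9]
width: 0.0147
grasp_force: 89.6
```

```bash
python3 -c "
from h import *
a,r=tool();print(a,r.as_euler('xyz',degrees=True),r.inv().apply(np.array([.5942,-.3329,.1155])-a))"
```

```text
[ 0.62841283 -0.3314268   0.33532682] [-1.79912565e+02  7.28399329e-02  1.80090747e+01] [-0.03271264 -0.00884093  0.21988233]
```

Lower over the old spot to just above the board, then gently.

Emit:
{"name": "creep_tool", "arguments": {"increments": [[-0.015, -0.004, 0, 0, 0, 0, 0], [-0.033, -0.009, 0.02, 0, 0, 0, 0], [-0.033, -0.009, 0.06, 0, 0, 0, 0], [-0.033, -0.009, 0.11, 0, 0, 0, 0], [-0.033, -0.009, 0.16, 0, 0, 0, 0], [-0.033, -0.009, 0.19, 0, 0, 0, 0], [-0.033, -0.009, 0.205, 0, 0, 0, 0], [-0.033, -0.009, 0.21, 0, 0, 0, 0]]}}

```text
clock: 17.2
ee_pos: [0.5946, -0.3314, 0.1269]
ee_rot: [-0.0, 0.987, 0.158, -0.0]
ft_force: [0.8, -0.3, -1.5]
width: 0.0156
grasp_force: 89.4
```

Emit:
{"name": "creep_tool", "arguments": {"increments": [[0, 0, 0.003, 0, 0, 0, 0], [0, 0, 0.005, 0, 0, 0, 0], [0, 0, 0.007, 0, 0, 0, 0], [0, 0, 0.007, 0, 0, 0, 0]]}}

```text
clock: 17.7
ee_pos: [0.5943, -0.3323, 0.1202]
ee_rot: [0.0, 0.988, 0.157, 0.0]
ft_force: [0.5, 0.8, -2.6]
width: 0.015
grasp_force: 89.4
```

```bash
python3 -c "
from h import *
a,r=tool();print(a,np.degrees(r.as_euler('xyz')))"
```

```text
[ 0.59425294 -0.33234636  0.12016588] [ 1.79993682e+02 -6.89384215e-03  1.80867957e+01]
```

Emit:
{"name": "creep_tool", "arguments": {"increments": [[0, 0, 0.001, 0, 0, 0, 0], [0, 0, 0.002, 0, 0, 0, 0], [0, 0, 0.003, 0, 0, 0, 0], [0, 0, 0.004, 0, 0, 0, 0], [0, 0, 0.005, 0, 0, 0, 0], [0, 0, 0.005, 0, 0, 0, 0], [0, 0, 0.005, 0, 0, 0, 0]]}}

```text
clock: 18.58
ee_pos: [0.5943, -0.3323, 0.115]
ee_rot: [0.0, 0.988, 0.157, 0.0]
ft_force: [0.0, 0.1, -3.4]
width: 0.015
grasp_force: 89.4
```

Emit:
{"name": "creep_tool", "arguments": {"increments": [[0, 0, 0.0005, 0, 0, 0, 0], [0, 0, 0.001, 0, 0, 0, 0], [0, 0, 0.001, 0, 0, 0, 0]], "grip_n": 20}}

```text
clock: 18.95
ee_pos: [0.5945, -0.3324, 0.1147]
ee_rot: [0.0, 0.988, 0.157, 0.0]
ft_force: [-0.8, 1.6, 5.1]
width: 0.0148
grasp_force: 90.5
```

Emit:
{"name": "creep_tool", "arguments": {"increments": [[0, 0, 0.0005, 0, 0, 0, 0], [0, 0, 0.001, 0, 0, 0, 0], [0, 0, 0.001, 0, 0, 0, 0]]}}

```text
clock: 19.32
ee_pos: [0.5946, -0.3324, 0.1146]
ee_rot: [0.0, 0.988, 0.157, 0.0]
ft_force: [-4.5, 3.2, 13.6]
width: 0.0147
grasp_force: 91.8
```

Emit:
{"name": "creep_tool", "arguments": {"increments": [[0, 0, -0.0015, 0, 0, 0, 0], [0, 0, -0.0015, 0, 0, 0, 0.02], [0, 0, -0.0015, 0, 0, 0, 0.04], [0, 0, -0.0015, 0, 0, 0, 0.06], [0, 0, -0.0015, 0, 0, 0, 0.085], [0, 0, -0.0015, 0, 0, 0, 0.085], [0, 0, -0.0015, 0, 0, 0, 0.085]]}}

```text
clock: 20.2
ee_pos: [0.5942, -0.3323, 0.1145]
ee_rot: [-0.0, 0.988, 0.157, -0.0]
ft_force: [0.7, 0.0, -0.2]
width: 0.0852
grasp_force: 0.0
```

Emit:
{"name": "creep_tool", "arguments": {"increments": [[0, 0, -0.01, 0, 0, 0, 0.085], [0, 0, -0.03, 0, 0, 0, 0.085], [0, 0, -0.06, 0, 0, 0, 0.085], [0, 0, -0.11, 0, 0, 0, 0.085], [0, 0, -0.16, 0, 0, 0, 0.085], [0, 0, -0.2, 0, 0, 0, 0.085], [-0.03, 0, -0.2, 0, 0, 0, 0.085], [-0.06, 0, -0.2, 0, 0, 0, 0.085]]}}

```text
clock: 21.2
ee_pos: [0.5366, -0.351, 0.3166]
ee_rot: [0.001, 0.988, 0.158, 0.001]
ft_force: [0.1, -0.8, -0.7]
width: 0.0851
grasp_force: 0.0
```

Emit:
{"name": "creep_tool", "arguments": {"increments": [[0, 0, 0, 0, 0, 0, 0.085], [0, 0, 0, 0, 0, 0, 0.085]]}}

```text
clock: 21.45
ee_pos: [0.5377, -0.3508, 0.3156]
ee_rot: [0.0, 0.988, 0.157, 0.001]
ft_force: [0.5, 0.0, 0.1]
width: 0.085
grasp_force: 0.0
```

```bash
python3 - <<'E'
from h import *
A=get_image("scene");B=get_image("side")
f=lambda i,w:cv2.resize(i,(w,int(w*i.shape[0]/i.shape[1])),interpolation=cv2.INTER_CUBIC)
A=f(A[180:280,125:265],400);B=f(B[220:400,190:340],400)
o=np.zeros((600,800,3),np.uint8);o[:A.shape[0],:400]=A;o[:B.shape[0],400:]=B;cv2.imwrite("pics/c9.png",o[:,:,::-1])
E
```

```text
(no output)
```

View pics/c9.png

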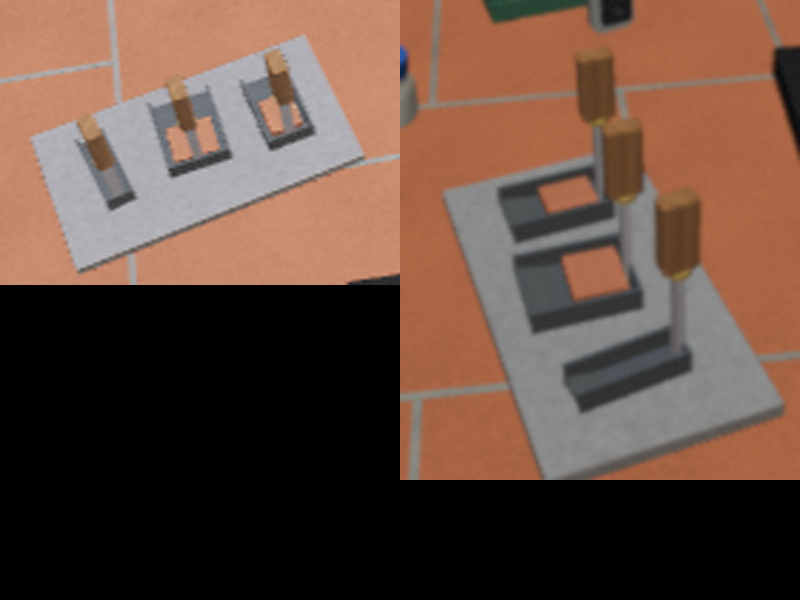

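The empty narrow boat stands upright on the board and is let go. The other two are still loaded and in place.

```bash
python3 -c "
from station import bot, job, get_image, camera_params, observe
print(job.finish_job())"
```

```text
the job is handed in; nothing more can be done
None
```

I handed the job in at about 21.5 s of the 72 s and got no verdict back: the narrow boat (boat_a) came out of the slot empty and stands upright on the board, let go, though no picture showed the bar lying in the crucible.

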